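Open the dye-weighing booth to its working height

TASK

Get the dye-weighing booth ready: first press the green fan button fully down and let it go, then push the clear sliding screen up with the fingertips from beneath its orange lip until the lip is level with the two blue tabs on the posts, and leave it standing there, clear of everything. Only push: do not pinch the lip between the fingers, and leave both jars, the tin and the brush where they stand.

Things in the scene. Friction and masses are not known exactly. Their poses are not given: they have to be found in the camera images.
- fan (a joint): travel of the green fan button, m: 0 = up, 0.006 = fully down (counts as pressed beyond 0.004); a spring returns it, about 5 N holds it fully down
- fan_top (a point): centre of the top face of the green round button (36 mm across), which is pressed straight down; it sits on a grey fixed switch box 80 x 90 x 40 mm (x, y, z) on the table, turned up to 0.3 rad, to the left or the right in front of the booth, amber jar on the other side
- hood: the booth, fixed: grey base 420 mm wide, 118 mm high; two aluminium posts 50 mm wide, 0.575 m high at its y = +-185 mm, crossbar on top, clear cheeks, open above and behind. Origin on the table under the middle of the screen's plane; +x points into the booth (away from the robot, turned at most 0.2 rad), z up. Base front at its x = -15 mm, post fronts at -18 mm
- sash (a joint): height of the clear sliding screen above its closed position, m: grows upward, 0 to 0.19. A hidden counterweight balances it (to about 1.2 N) and about 3 N of friction keeps it where it is left; 1.5 to 5 N pushes it up
- lip_mid (a point): middle of the front face (robot side) of the orange lip on the screen's lower edge, at half its height. The lip is a level ledge 260 mm long (y), 16 mm thick (underside 8 mm below this point), standing 40 mm out from the screen's lower rail. Axes as the booth's. Height over the table = 0.138 + joint sash; the space below and in front of it is empty
- mark: the height mark: two blue tabs, 16 mm high, fixed on the posts at y = +-187 mm (40 mm wide, 20 mm out of the post fronts, also wrapping their outer sides). Origin midway between them in the screen's plane at the tabs' half height: level means lip_mid as high as this origin. 0.23 to 0.30 m above the table
- jar: amber jar with green cap and pale label, 68 mm across, 100 mm high, loose, standing in front of the booth on the side without the switch box; origin at the middle of its underside; leave alone
- tin: blue tin with a pale lid, 56 mm across, 70 mm high, standing inside the booth on its base; leave alone
- jar2: clear glass jar with red cap and pale label, 76 mm across, 120 mm high, at the left of the table; leave alone
- brush: brush lying at the right of the table; leave alone
Mind the look-alikes: they are no part of the job. Leave any pink look-alike of the part that bears fan alone.

How it is judged:
On the way, in this order (a step that is already met when the one before it is completed fails the run):
1. the fan button is pressed down (beyond 4 mm of its 6 mm) (value of joint fan above 0.004 m), for 0.05 s.
2. the fingers push from beneath the lip (contact force between the fingers and sash_c3 above 0.5 N), for 0.1 s.
3. the lip is level with the blue tabs (within 8 mm) (z of lip_mid in the frame of mark between -0.008 and 0.008 m), for 0.2 s.
At the end, for the whole second after the job is handed in: the middle of the orange lip stands within 8 mm of the height of the blue tabs' middle and at rest, the fan button is up again (under 2 mm), and the amber jar, blue tin, glass jar and brush are each within 20 mm of where it stood (all of step 3 and velocity of joint sash between -0.01 and 0.01 m/s and value of joint fan below 0.002 m and distance of each of jar, tin, jar2, brush from where it was at the start of the episode below 0.02 m); the robot touches nothing.
It fails at once if the lip is pinched: fingers press on its top and its underside (over 1 N each) at once (contact force between the fingers and sash_c3 above 1 N and contact force between the fingers and sash_c4 above 1 N).
It fails at once if a loose thing (amber jar, blue tin, glass jar or brush) is moved more than 20 mm, lifted or carried (distance of any of jar, tin, jar2, brush from where it was at the start of the episode above 0.02 m).
It also fails if it takes over 59 s, if anything falls off the work surface, if the arm or the gripper's body presses on something with over 40 N, if the wrist force passes 120 N, or if a joint passes its speed limit or range.

ROBOT

A 7-joint arm with a two-finger parallel gripper is mounted at the origin on the work surface. World frame = base frame: x ahead of the robot, y to its left, z up, the work surface at z = 0. Lengths are in m, angles in rad, forces in N, time in s.
With the tool pointing down it reaches from about 0.4 to 0.85 m from the base axis. Payload 10.4 kg.
Tool frame: the origin (TCP) lies at the very end of the fingers, on their centre line; the grasp point (between the pads) lies 19 mm behind it; z points along the fingers, y is the line along which they close (so a half turn about z gives the same grasp; the last joint's range is limited). The gripper opens to 85 mm and grips with 20 to 120 N. Pads are 22 mm wide; open, the fingers measure 114 mm over their backs; the gripper's body (76 mm by 85 mm) begins 54 mm behind the grasp point. The pads swing forward as they close: fully open they stand 13 mm farther back than shut.
Start: joints at [-1.227, 0.332, -0.065, 1.46, 0.022, 1.35, -0.088], TCP at [0.224, 0.583, 0.231] pointing down, gripper open.
Joint ranges: [-2.6, 2.6], [-0.5, 2.12], [-1.47, 1.34], [0.16, 2.42], [-1.27, 4.41], [0.06, 2.06], [-2.6, 2.6]. Speed limits (rad/s): [2.22, 2.22, 2.79, 2.79, 3.14, 3.14, 3.14].

INTERFACE

Orientations are given as a unit quaternion [x, y, z, w].
In Python, from workcell import manip, optics gives the robot as it stands.
- The arm moves only by the tool jog_arm, never from a script. Its arguments are lists of equal length, an entry for each row: "dr": the turn, a rotation vector about the tool's x, y, z normalised to -1 to 1, where 1 is 4 degrees, a list of three; "translation": the shift along the tool's x, y, z normalised to -1 to 1, where 1 is 0.025 m, a list of three; "jaw": the opening, from 0 (shut) to 1 (fully open). A call has 1 to 10 rows; each row shifts and turns the commanded pose from where the row before left it, along the tool's axes as they then stand; what a row does not reach is not made up. A row lasts 1/10 s, in which the tool goes at most 50 mm and 8.59 degrees, less where a joint would pass 70% of its speed; a pose out of reach is approached as far as the arm can. A call with a number of a shift or a turn outside -1 to 1 is refused whole. A call with a gripper value outside its range is refused whole. The fingers move at their own pace and stop on an object; "squeeze" is the grip in N (left out, the last holds). Time passes only in rows, so rows that do not move let the fingers close. It gives the time, the measured TCP pose, the force, the opening and the grip force at its end, in the units of the state.
- manip.get_obs(): the state, without advancing time (a new reading comes with each control period).
- optics.camera(name): name is "side" or "top" or "wrist"; returns a dict with "color" (400x640x3 uint8, red, green, blue), "mtx" (3x3 intrinsics, pixels), "k1" (the pictures are not rectified: a ray, as slopes to the right and down, at radius r is drawn at 1 + k1 r^2 times it, then the intrinsics apply), "R" (3x3) and "t" (3): a world point X has camera coordinates R X + t. Camera axes: x right, y down, z forward; pixel columns grow to the right and rows downward; lengths in m; the calibration is good to about 2 mm. A picture is of the moment at which its call begins. There is no depth.
- manip.hand_in(): hands the job in; it is judged then, once.
The state is a dict: "clock": time; "joint_pos": joint angles; "joint_velocities": joint speeds; "tau": joint torques, N m; "position": TCP position; "ee_rot": TCP orientation; "ft_force": force on the tool from outside, world axes, zero at the start; "torque": the same for the moment, N m; "grip_width": opening from 0.0 (shut) to 1.0 (fully open); "grasp_force": force on a finger pad.
Only numpy, scipy, OpenCV 4.12 (cv2) and the standard library are available. Lean on these libraries where they do the work, as an engineer would, in place of code of your own. Each camera call takes 0.05 s, during which the arm holds its last target. There are 200 camera calls.

## Working session

There is one attempt and no reset: what is moved stays moved. The work goes in short steps, Python scripts to look and compute and a tool call to move; the robot and the scene stay as the last step left them, time stands still between calls to the robot, and variables do not carry over. Pictures are saved under pics/ and viewed, at most 10 in all, crops included, and the job is handed in when it is done.

Besides the shell and the picture viewer there is one more tool, called after "Emit:" as name(argument=value, ...) on one line, values as JSON. jog_arm: Moves the arm, as the interface text tells. Scaled input: -1 to 1 covers 0.025 m each way for a shift and 4 degrees each way for a turn. Its arguments: {"type":"object","properties":{"dr":{"type":"array","items":{"type":"array","items":{"type":"number"}}},"translation":{"type":"array","items":{"type":"array","items":{"type":"number"}}},"jaw":{"type":"array","items":{"type":"number"}},"squeeze":{"type":"number"}},"required":["dr","translation","jaw"]}

```bash
mkdir -p pics
cat > h.py <<'E'
import numpy as np, cv2
from workcell import manip, optics
def cam(n):
    c=optics.camera(n); return c
def save(c,f): cv2.imwrite('pics/'+f,cv2.cvtColor(c['color'],cv2.COLOR_RGB2BGR))
def ray(c,u,v):
    K=np.array(c['mtx']);x=(u-K[0,2])/K[0,0];y=(v-K[1,2])/K[1,1]
    a,b=x,y
    for _ in range(20):
        s=1+c['k1']*(a*a+b*b);a,b=x/s,y/s
    R=np.array(c['R']);o=-R.T@np.array(c['t']);d=R.T@np.array([a,b,1.]);return o,d/np.linalg.norm(d)
def onz(c,u,v,z):
    o,d=ray(c,u,v);return o+d*(z-o[2])/d[2]
def tri(rs):
    A=0;b=0
    for o,d in rs:
        P=np.eye(3)-np.outer(d,d);A=A+P;b=b+P@o
    return np.linalg.solve(A,b)
def proj(c,X):
    p=np.array(c['R'])@X+np.array(c['t']);a,b=p[:2]/p[2];s=1+c['k1']*(a*a+b*b);K=np.array(c['mtx'])
    return K[0,0]*a*s+K[0,2],K[1,1]*b*s+K[1,2]
E
python3 - <<'E'
from h import *
import pickle
D={n:cam(n) for n in('side','top','wrist')}
pickle.dump(D,open('d0.pkl','wb'))
for n in D:
    save(D[n],n+'0.png');R=np.array(D[n]['R']);print(n,-R.T@np.array(D[n]['t']),R[2])
o=manip.get_obs();print({k:o[k] for k in('clock','position','ee_rot','ft_force','grip_width')})
E
```

```text
side [0.38091826 0.99908652 1.31139657] [ 0.07791854 -0.66704546 -0.7409312 ]
top [0.31678709 0.01305534 1.18728616] [ 0.16916368 -0.00372645 -0.98558093]
wrist [0.1543014  0.61036218 0.37278114] [ 0.27174441 -0.10455007 -0.95667354]
{'clock': 0.15, 'position': array([0.2240655 , 0.58317256, 0.23069739]), 'ee_rot': array([ 1.82366604e-01,  9.83230467e-01, -5.17390057e-04, -5.48635274e-05]), 'ft_force': array([ 0.23188909, -0.39984913, -0.04590944]), 'grip_width': 1.0001835756664414}
```

View pics/side0.png

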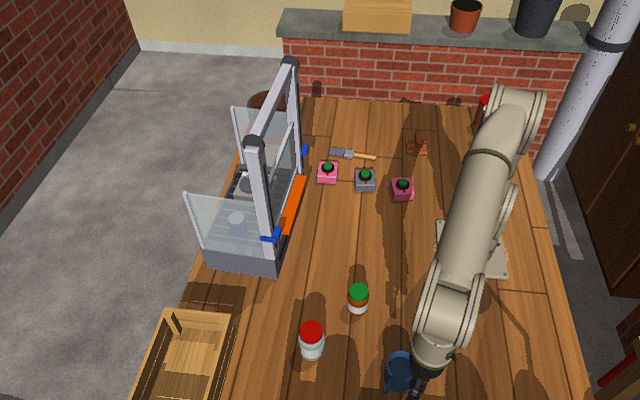

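View pics/top0.png

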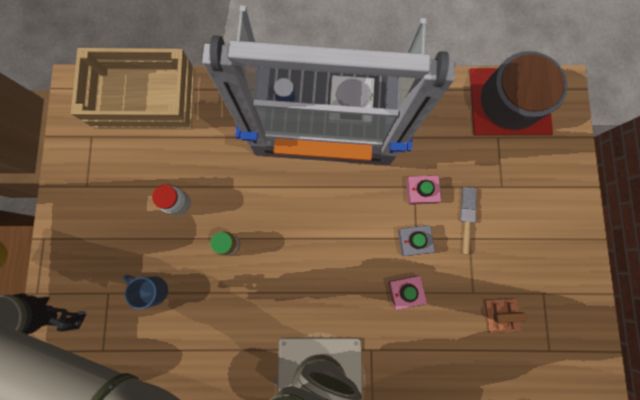

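The side view shows the booth with its orange lip at (293,205) and the blue tabs at (272,236) and (304,150). Three boxes bear a green button:

| View | Grey box | Pink box | Pink box |
|---|---|---|---|
| top | (418,240) | (426,188) | (409,293) |
| side | (365,175) | (327,168) | (402,185) |

In the top view the jar's green cap at (222,243) is also green. I choose the grey box. Next I check it in a close crop and measure.

Run:
```python
from h import *
import pickle
D=pickle.load(open('d0.pkl','rb'))
t,s=D['top'],D['side']
a=cv2.resize(t['color'][165:325,370:530],(400,400),interpolation=3);b=cv2.resize(s['color'][100:260,250:410],(400,400),interpolation=3)
cv2.imwrite('pics/crop.png',np.hstack([a,b])[:,:,::-1])
for n,c in(('top',t),('side',s)):
    h=cv2.cvtColor(c['color'],cv2.COLOR_RGB2HSV)
    for nm,lo,hi in(('green',(45,90,40),(80,255,255)),('orange',(6,200,150),(16,255,255)),('blue',(108,150,90),(125,255,255))):
        m=cv2.inRange(h,lo,hi);k,l,st,ce=cv2.connectedComponentsWithStats(m)
        for i in range(1,k):
            if st[i,4]>25:
                cn=cv2.findContours((l==i).astype(np.uint8),0,2)[0][0]
                print(n,nm,st[i],ce[i].round(1),cv2.boxPoints(cv2.minAreaRect(cn)).round(0).tolist() if nm!='green' else '')
```

```text
top green [420 181  14  13 143] [426.2 187.1] 
top green [210 232  23  22 377] [221.  242.5] 
top green [412 233  14  14 154] [418.7 239.6] 
top green [403 286  14  14 156] [409.7 292.7] 
top blue [236 127  21  14 159] [246.3 134.9] [[235.0, 136.0], [237.0, 127.0], [258.0, 132.0], [255.0, 142.0]]
top blue [390 140  21  11 166] [399.9 146.1] [[389.0, 142.0], [410.0, 140.0], [411.0, 149.0], [390.0, 151.0]]
side green [323 162  10   8  57] [327.5 165.9] 
side green [361 170   9   8  63] [365.  173.4] 
side green [399 179   9   8  57] [402.7 182.3] 
side green [349 282  19  20 293] [358.1 291.4] 
side orange [281 175  26  60 625] [292.8 201.9] [[276.0, 232.0], [296.0, 172.0], [307.0, 176.0], [288.0, 236.0]]
side blue [301 143   7  13  71] [304.1 149.3] [[301.0, 143.0], [307.0, 143.0], [307.0, 155.0], [301.0, 155.0]]
side blue [260 226  21  18 167] [272.3 235.4] [[259.0, 240.0], [263.0, 223.0], [281.0, 227.0], [277.0, 243.0]]
```

View pics/crop.png

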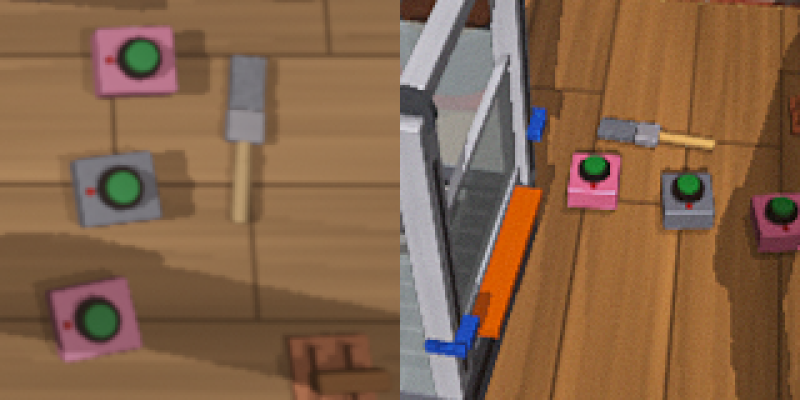

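The crop confirms it: the grey box, with its button near (418.7,239.6) in the top view, sits between the two pink look-alikes. Now I locate the points.

Run:
```python
from h import *
import pickle
D=pickle.load(open('d0.pkl','rb'))
t,s=D['top'],D['side']
def T(a,b):
    ra,rb=ray(t,*a),ray(s,*b);X=tri([ra,rb]);g=[np.linalg.norm(np.cross(r[1],X-r[0])) for r in(ra,rb)];return X.round(4),np.round(g,4)
print('fan',T((418.7,239.6),(365,173.4)))
print('jarcap',T((221,242.5),(358.1,291.4)))
for n,c in(('top',t),('side',s)):
    h=cv2.cvtColor(c['color'],cv2.COLOR_RGB2HSV);m=cv2.inRange(h,(3,190,90),(16,255,255))
    k,l,st,ce=cv2.connectedComponentsWithStats(m)
    for i in range(1,k):
        if st[i,4]>200:
            cn=cv2.findContours((l==i).astype(np.uint8),0,2)[0][0];print(n,st[i],cv2.approxPolyDP(cn,4,True)[:,0].tolist())
# tabs by plane-free triangulation
print('tabL',T((246.3,134.9),(272.3,235.4)),'tabR',T((399.9,146.1),(304.1,149.3)))
bl=[]
for nm,c,x0,y0 in(('t1',t,225,115),('t2',t,380,125),('s1',s,250,210),('s2',s,285,130)):
    bl.append(cv2.resize(c['color'][y0:y0+40,x0:x0+40],(400,300 if 0 else 280),interpolation=cv2.INTER_NEAREST))
cv2.imwrite('pics/tabs.png',np.vstack([np.hstack(bl[:2]),np.hstack(bl[2:])])[:,:,::-1])
lip=[cv2.resize(t['color'][130:170,260:390],(780,240),interpolation=0),cv2.resize(np.ascontiguousarray(np.rot90(s['color'][165:245,265:320])),(480,330),interpolation=0)]
lip[1]=cv2.copyMakeBorder(lip[1],0,0,0,300,cv2.BORDER_CONSTANT)
cv2.imwrite('pics/lip.png',np.vstack(lip)[:,:,::-1])
```

```text
fan (array([ 0.39  , -0.2834,  0.0544]), array([0.0005, 0.0005]))
jarcap (array([0.3796, 0.2706, 0.0918]), array([0.0006, 0.0006]))
top [ 274  140   97   20 1357] [[274, 150], [370, 159], [370, 146], [276, 140]]
side [452   7  30  26 289] [[481, 7], [467, 17], [458, 10], [452, 29], [472, 30], [476, 20], [470, 18], [477, 18]]
side [279 175  28  61 736] [[306, 175], [295, 176], [279, 224], [283, 234], [289, 234]]
tabL (array([0.6471, 0.1866, 0.2234]), array([0.004, 0.004])) tabR (array([ 0.6116, -0.2   ,  0.2326]), array([0.0005, 0.0005]))
```

View pics/tabs.png

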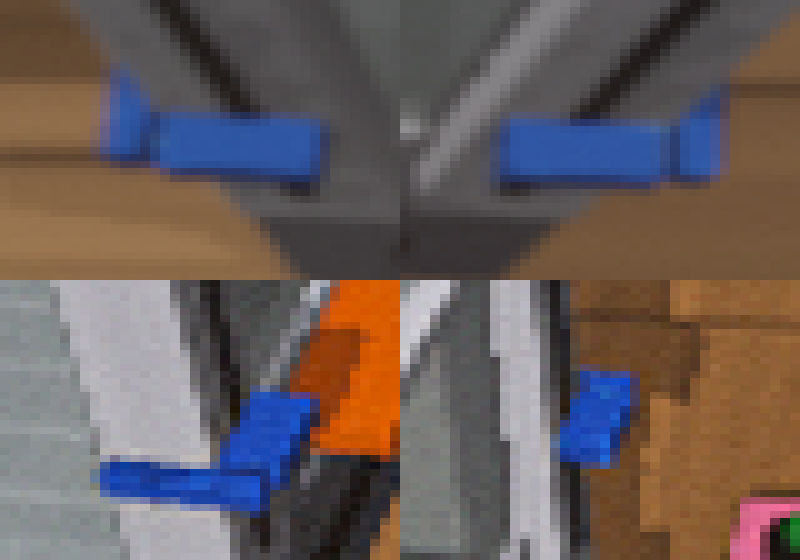

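View pics/lip.png

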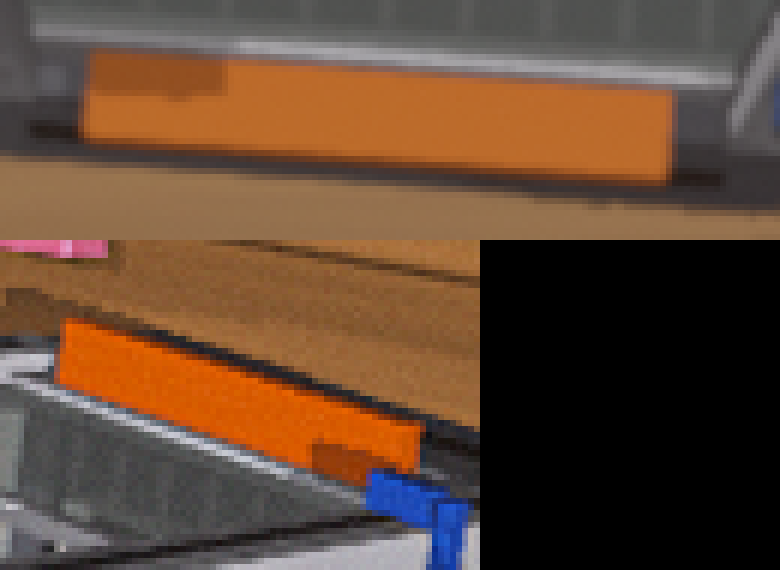

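The tabs picture shows the left tab's top inner-front corner at about (257.2,140.7) in the top view and (282,227.4) in the side view. The lip picture gives these corners:

| Lip corner | top view | side view |
|---|---|---|
| front right | (371.5,159) | (306,176.3) |
| front left | (274,152) | (288.2,235) |

Run:
```python
from h import *
import pickle
D=pickle.load(open('d0.pkl','rb'))
t,s=D['top'],D['side']
def T(n,a,b):
    ra,rb=ray(t,*a),ray(s,*b);X=tri([ra,rb]);g=np.linalg.norm(np.cross(ra[1],X-ra[0]));print(n,X.round(4),round(g,4))
T('lipFR',(371.5,159.),(306.5,176));T('lipBR',(372,145),(295.3,174.7));T('lipFL',(274,152),(288.5,234.5))
T('tabLinF',(257.2,140.7),(282,227.4));T('tabLinB',(257.5,131.9),(275.5,226));T('tabLouF',(240.7,139.6),(276.8,237.1));T('tabRoutF',(412.2,150.7),(308.8,143.1))
A=[onz(t,274,152,.146),onz(t,371.5,159,.146),onz(t,274.7,138.3,.146),onz(t,372,145,.146)]
print(np.round(A,4));d=A[0]-A[1];print('yaw',np.arctan2(-d[0],d[1]),np.linalg.norm(d));
# box orientation
h=cv2.cvtColor(t['color'],cv2.COLOR_RGB2HSV)
print('fan z .05..', onz(t,418.7,239.6,.05).round(4),onz(t,418.7,239.6,.055).round(4))
from scipy.spatial.transform import Rotation as R
o=manip.get_obs();print(R.from_quat(o['ee_rot']).as_matrix().round(3))
```

```text
lipFR [ 0.5974 -0.1387  0.161 ] 0.0
lipBR [ 0.6376 -0.1412  0.1603] 0.001
lipFL [0.6182 0.1234 0.1532] 0.0006
tabLinF [0.6257 0.1577 0.2309] 0.0003
tabLinB [0.6465 0.157  0.2345] 0.0006
tabLouF [0.6308 0.1985 0.2332] 0.0033
tabRoutF [ 0.5985 -0.2289  0.2378] 0.0007
[[ 0.6209  0.1241  0.146 ]
 [ 0.6015 -0.1409  0.146 ]
 [ 0.6597  0.1229  0.146 ]
 [ 0.641  -0.1432  0.146 ]]
yaw -0.07294631843778035 0.26573845800461254
fan z .05.. [ 0.3898 -0.2845  0.05  ] [ 0.3895 -0.2832  0.055 ]
[[-0.933  0.359 -0.   ]
 [ 0.359  0.933 -0.001]
 [-0.    -0.001 -1.   ]]
```

Emit:
jog_arm(dr=[[0,0,0],[0,0,0],[0,0,0],[0,0,0],[0,0,0],[0,0,0],[0,0,0],[0,0,0],[0,0,0],[0,0,0]], translation=[[-0.96,-0.925,0],[-0.96,-0.925,0],[-0.96,-0.925,0],[-0.96,-0.925,0],[-0.96,-0.925,0],[-0.96,-0.925,0],[-0.96,-0.925,0],[-0.96,-0.925,0],[-0.96,-0.925,0],[-0.96,-0.925,0]], jaw=[0,0,0,0,0,0,0,0,0,0], squeeze=20)

```text
clock: 1.15
position: [0.3655, 0.2801, 0.2312]
ee_rot: [0.182, 0.983, 0.0, -0.0]
ft_force: [0.3, -0.6, 0.9]
grip_width: 0.002
grasp_force: 0.0
```

Run:
```python
from h import *
o=manip.get_obs();print(o['joint_pos'],o['position'],o['ee_rot'])
import workcell;print([a for a in dir(manip) if a[0]!='_'])
open('log.txt','a').write(repr([list(o['joint_pos']),list(o['position']),list(o['ee_rot'])])+'\n')
```

```text
[-0.89625682 -0.037844    0.14014544  1.88110061  0.00531224  1.29803801
  0.44637898] [0.36553054 0.2801139  0.23119752] [ 1.82361552e-01  9.83231537e-01  2.20821909e-05 -8.86691050e-05]
['MotionError', 'get_obs', 'hand_in']
```

Emit:
jog_arm(dr=[[0,0,0],[0,0,0],[0,0,0],[0,0,0],[0,0,0],[0,0,0],[0,0,0],[0,0,0],[0,0,0],[0,0,0]], translation=[[-0.96,-0.925,0],[-0.96,-0.925,0],[-0.96,-0.925,0],[-0.96,-0.925,0],[-0.96,-0.925,0],[-0.96,-0.925,0],[-0.2,-0.95,0],[-0.2,-0.95,0],[-0.2,-0.95,0],[-0.2,-0.95,0]], jaw=[0,0,0,0,0,0,0,0,0,0])

```text
clock: 2.15
position: [0.4341, 0.0035, 0.2311]
ee_rot: [0.182, 0.983, 0.0, -0.0]
ft_force: [0.1, 0.0, 0.1]
grip_width: 0.003
grasp_force: 0.0
```

Emit:
jog_arm(dr=[[0,0,0],[0,0,0],[0,0,0],[0,0,0],[0,0,0],[0,0,0],[0,0,0],[0,0,0],[0,0,0],[0,0,0]], translation=[[-0.2,-0.95,0],[-0.2,-0.95,0],[-0.2,-0.95,0],[-0.2,-0.95,0],[-0.2,-0.95,0],[-0.2,-0.95,0],[-0.2,-0.95,0],[-0.2,-0.95,0],[-0.2,-0.95,0],[-0.2,-0.95,0]], jaw=[0,0,0,0,0,0,0,0,0,0])

```text
clock: 3.15
position: [0.3956, -0.2361, 0.2312]
ee_rot: [0.182, 0.983, 0.0, 0.0]
ft_force: [-0.0, -0.2, -0.2]
grip_width: 0.004
grasp_force: 0.0
```

Run:
```python
from h import *
o=manip.get_obs();print(o['joint_pos'],o['position'],o['ee_rot'])
open('log.txt','a').write(repr([list(o['joint_pos']),list(o['position']),list(o['ee_rot'])])+'\n')
from scipy.spatial.transform import Rotation as R
d=np.array([.390,-.2835,.075])-o['position'];print('tool units',R.from_quat(o['ee_rot']).inv().apply(d)/.025)
```

```text
[-0.40910849 -0.10462909  0.81296397  1.90836715  0.07825268  1.30602687
  1.58462968] [ 0.39559773 -0.23605087  0.23123139] [1.82358631e-01 9.83232062e-01 1.96471837e-04 5.82904862e-05]
tool units [-0.47132784 -1.85457405  6.24852024]
```

Emit:
jog_arm(dr=[[0,0,0],[0,0,0],[0,0,0],[0,0,0],[0,0,0],[0,0,0],[0,0,0],[0,0,0],[0,0,0]], translation=[[-0.24,-0.93,0],[-0.23,-0.92,0],[0,0,0.9],[0,0,0.9],[0,0,0.9],[0,0,0.9],[0,0,0.9],[0,0,0.9],[0,0,0.8]], jaw=[0,0,0,0,0,0,0,0,0])

```text
clock: 4.05
position: [0.3901, -0.2823, 0.0751]
ee_rot: [0.182, 0.983, 0.0, -0.0]
ft_force: [0.8, -0.8, 0.4]
grip_width: -0.001
grasp_force: 0.0
```

Run:
```python
from h import *
o=manip.get_obs();print(o['joint_pos'],o['position'],o['ft_force'])
open('log.txt','a').write(repr([list(o['joint_pos']),list(o['position']),list(o['ee_rot'])])+'\n')
w=cam('side');cv2.imwrite('pics/press.png',cv2.resize(w['color'][90:240,300:450],(600,600),interpolation=3)[:,:,::-1])
```

```text
[-0.27639754  0.23606868  0.89939927  2.04363138 -0.22502579  0.96204979
  1.94358526] [ 0.39008523 -0.28229193  0.0751001 ] [ 0.83429443 -0.82614175  0.41299612]
```

View pics/press.png

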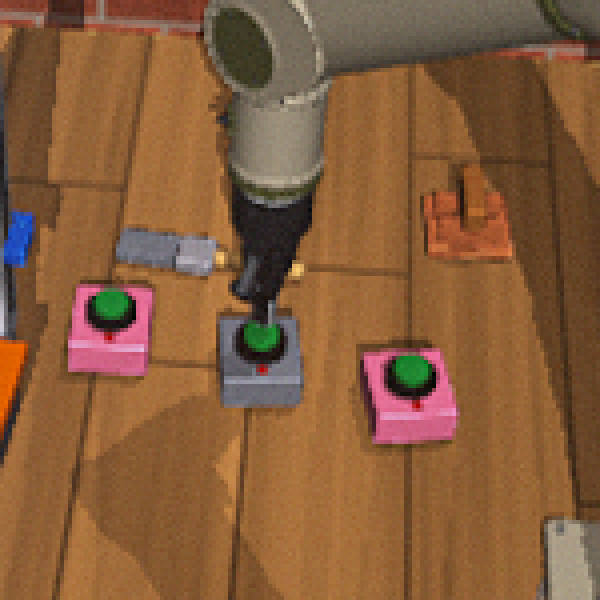

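The shut fingertips are directly over the grey box's green button, at crop (264,325). Next I press in small steps.

Emit:
jog_arm(dr=[[0,0,0],[0,0,0],[0,0,0],[0,0,0]], translation=[[0,0,0.3],[0,0,0.3],[0,0,0.2],[0,0,0]], jaw=[0,0,0,0])

```text
clock: 4.5
position: [0.3908, -0.2827, 0.0565]
ee_rot: [0.182, 0.983, 0.0, 0.0]
ft_force: [-0.8, 0.5, 6.0]
grip_width: 0.001
grasp_force: 2.3
```

Emit:
jog_arm(dr=[[0,0,0],[0,0,0],[0,0,0]], translation=[[0,0,0.12],[0,0,0.08],[0,0,0]], jaw=[0,0,0])

```text
clock: 4.8
position: [0.3912, -0.283, 0.055]
ee_rot: [0.183, 0.983, 0.002, 0.001]
ft_force: [-20.5, 13.6, 65.4]
grip_width: -0.003
grasp_force: 32.7
```

Emit:
jog_arm(dr=[[0,0,0],[0,0,0],[0,0,0],[0,0,0],[0,0,0],[0,0,0],[0,0,0],[0,0,0],[0,0,0],[0,0,0]], translation=[[0,0,-0.5],[0,0,-1],[0,0,-1],[0,0,-1],[0,0,-1],[0,0,-1],[0,0,-1],[0,0,-1],[0,0,-1],[0,0,0]], jaw=[0,0,0,0,0,0,0,0,0,0])

```text
clock: 5.8
position: [0.3916, -0.2834, 0.2669]
ee_rot: [0.182, 0.983, 0.0, 0.003]
ft_force: [0.2, -0.1, -0.2]
grip_width: 0.001
grasp_force: 0.0
```

Run:
```python
from h import *
from scipy.spatial.transform import Rotation as R
from scipy.optimize import least_squares
o=manip.get_obs()
open('log.txt','a').write(repr([list(o['joint_pos']),list(o['position']),list(o['ee_rot'])])+'\n')
L=[eval(l) for l in open('log.txt')]
L.append([[-1.227,.332,-.065,1.46,.022,1.35,-.088],[.22406,.58317,.2307],[.18237,.98323,-.0005,0]])
Rz=lambda a:R.from_euler('z',a).as_matrix();Ry=lambda a:R.from_euler('y',a).as_matrix()
def fk(q,p,s,c):
    h,L1,a1,L2,a2,L3,a3,b=p
    M=Rz(s[0]*q[0]);x=np.array([0,0,h])
    M=M@Ry(q[1])@Rz(s[1]*q[2]);x=x+M@[a1,0,L1]
    M=M@Ry(q[3])@Rz(s[2]*q[4]);x=x+M@[a2,b,L2]
    M=M@Ry(q[5]);x=x+M@[a3,0,L3]
    M=M@Rz(s[3]*q[6]+c);return x,M
import itertools
res=[]
for s in itertools.product((-1,1),repeat=4):
  if s[0]==1: continue
  for c in (0,np.pi/2,np.pi,-np.pi/2):
    f=lambda p:np.concatenate([fk(l[0],p,s,c)[0]-l[1] for l in L])
    r=least_squares(f,[.3,.4,0,.4,0,.3,0,0])
    e=max((R.from_matrix(fk(l[0],r.x,s,c)[1]).inv()*R.from_quat(l[2])).magnitude() for l in L)
    res.append((e,abs(r.fun).max(),s,c,r.x.round(4)))
for r in sorted(res,key=lambda r:r[0])[:3]:print(r)
```

```text
(0.0018198052495087475, np.float64(0.007335077806803314), (-1, -1, -1, -1), 1.5707963267948966, array([ 2.6645,  0.4389,  0.0091,  0.4546, -0.0405,  2.7883, -0.0212,
       -0.0416]))
(0.45005157827944414, np.float64(0.01036371784598461), (-1, -1, 1, -1), 1.5707963267948966, array([-0.0704,  0.4127,  0.0116,  0.5085, -0.0202, -0.008 ,  0.0228,
       -0.0408]))
(1.5707963267948966, np.float64(0.007335077806803314), (-1, -1, -1, -1), 3.141592653589793, array([ 2.6645,  0.4389,  0.0091,  0.4546, -0.0405,  2.7883, -0.0212,
       -0.0416]))
```

Emit:
jog_arm(dr=[[-0.36,-0.93,0],[-0.36,-0.93,0],[-0.36,-0.93,0],[-0.36,-0.93,0],[-0.36,-0.93,0]], translation=[[0,0,0],[0,0,0],[0,0,0],[0,0,0],[0,0,0]], jaw=[0,0,0,0,0])

```text
clock: 6.3
position: [0.3903, -0.2825, 0.2637]
ee_rot: [0.18, 0.968, 0.033, 0.172]
ft_force: [0.4, 0.2, 0.5]
grip_width: -0.0
grasp_force: 0.0
```

```bash
cat > kin.py <<'E'
from h import *
from scipy.spatial.transform import Rotation as R
from scipy.optimize import least_squares
Rz=lambda a:R.from_euler('z',a).as_matrix();Ry=lambda a:R.from_euler('y',a).as_matrix()
LO=np.array([-2.6,-.5,-1.47,.16,-1.27,.06,-2.6]);HI=np.array([2.6,2.12,1.34,2.42,4.41,2.06,2.6])
def fk(q,p,full=False):
    h,L1,a1,L2,a2,L3,a3,b1,b2,b3=p
    M=Rz(-q[0]);x=np.array([0,0,h]);P=[x]
    M=M@Ry(q[1])@Rz(-q[2]);x=x+M@[a1,b1,L1];P.append(x)
    M=M@Ry(q[3])@Rz(-q[4]);x=x+M@[a2,b2,L2];P.append(x)
    M=M@Ry(q[5]);x=x+M@[a3,b3,L3]
    M=M@Rz(-q[6]+np.pi/2);return (x,M,P) if full else (x,M)
def log():
    o=manip.get_obs();l=repr([list(o['joint_pos']),list(o['position']),list(o['ee_rot'])])+'\n'
    open('log.txt','a').write(l);return o
def fit():
    L=[eval(l) for l in open('log.txt')]+[[[-1.227,.332,-.065,1.46,.022,1.35,-.088],[.22406,.58317,.2307],[.18237,.98323,-.0005,0]]]
    f=lambda p:np.concatenate([fk(l[0],p)[0]-l[1] for l in L]+[.02*(np.array(p)-[.35,.44,0,.45,0,.35,0,0,0,0])])
    r=least_squares(f,[.35,.44,0,.45,0,.35,0,0,0,0]);return r.x,abs(r.fun[:3*len(L)]).max()
E
python3 - <<'E'
from kin import *
o=log();print(o['joint_pos'].round(3),o['position'].round(4))
p,e=fit();print(p.round(4),e)
E
```

```text
[-0.331 -0.424  0.81   2.032  0.159  1.096  1.634] [ 0.3903 -0.2825  0.2637]
[ 0.2605  0.4288  0.016   0.4869 -0.022   0.3468  0.0081 -0.0425  0.0008
  0.0008] 0.009102813762765616
```

```bash
cat > kin.py <<'E'
from h import *
from scipy.spatial.transform import Rotation as R
from scipy.optimize import least_squares
Rz=lambda a:R.from_euler('z',a).as_matrix();Ry=lambda a:R.from_euler('y',a).as_matrix()
LO=np.array([-2.6,-.5,-1.47,.16,-1.27,.06,-2.6]);HI=np.array([2.6,2.12,1.34,2.42,4.41,2.06,2.6])
P0=np.zeros((7,3));P0[0,2]=.26;P0[2,2]=.43;P0[4,2]=.48;P0[6,2]=.35
def fk(q,p,full=False):
    p=np.reshape(p,(7,3));M=np.eye(3);x=np.zeros(3);P=[x]
    for i in range(7):
        M=M@(Ry(q[i]) if i%2 else Rz(-q[i]));x=x+M@p[i];P.append(x)
    M=M@Rz(np.pi/2);return (x,M,P) if full else (x,M)
def log():
    o=manip.get_obs();l=repr([list(o['joint_pos']),list(o['position']),list(o['ee_rot'])])+'\n'
    open('log.txt','a').write(l);return o
def fit():
    L=[eval(l) for l in open('log.txt')]+[[[-1.227,.332,-.065,1.46,.022,1.35,-.088],[.22406,.58317,.2307],[.18237,.98323,-.0005,0]]]
    f=lambda p:np.concatenate([fk(l[0],p)[0]-l[1] for l in L]+[.01*(p-P0.ravel())])
    r=least_squares(f,P0.ravel());return r.x,abs(r.fun[:3*len(L)]).max()
E
cat > plan.py <<'E'
from kin import *
o=manip.get_obs();p,e=fit();print(p.reshape(7,3).round(3).tolist(),e)
F=np.array([.6112,-.0077]);yaw=-.073;bx=np.array([np.cos(yaw),np.sin(yaw)]);by=np.array([-bx[1],bx[0]])
obs=[(np.array([.39,-.283]),.055,.07),(np.array([.5,-.30]),.055,.07),(np.array([.38,.27]),.10,.04),(np.array([.28,-.25]),.055,.07)]
rng=np.random.default_rng(0);q0=np.array(o['joint_pos']);S=[]
for az in np.radians([-60,-45,-30,-15,0,15,30,45,60]):
  for el in np.radians([0,-10,-20]):
    for ly in (-.08,0,.08):
      C=np.array([*(F+bx*.018+by*ly),.125]);zt=np.array([np.cos(el)*np.cos(az),np.cos(el)*np.sin(az),np.sin(el)])
      best=None
      for k in range(12):
        s=q0 if k==0 else np.clip(rng.uniform(LO,HI),LO+.05,HI-.05)
        f=lambda q:np.concatenate([(fk(q,p)[0]-C)*10,(fk(q,p)[1][:,2]-zt)*3,.01*(q-q0)])
        r=least_squares(f,np.clip(s,LO+.06,HI-.06),bounds=(LO+.05,HI-.05),max_nfev=60)
        x,M,P=fk(r.x,p,True)
        er=np.linalg.norm(x-C)+np.linalg.norm(M[:,2]-zt)
        if er<.02:
          g=1
          for t in np.linspace(0,1,9):
            for A,B,rad in((P[5],P[7],.05),(P[3],P[5],.065)):
              X=A+(B-A)*t
              if A is P[5] and t>.78: rad=.015
              g=min(g,X[2]-rad)
              for c,h,w in obs:
                d=np.hypot(max(np.linalg.norm(X[:2]-c)-w-rad,0),max(X[2]-rad-h,0));g=min(g,d if d>0 else -.01)
          v=(np.linalg.norm(r.x-q0),g,r.x.round(2))
          if g>.015 and (best is None or v[0]<best[0]):best=v
      if best:S.append((best[0],np.degrees(az).round(),np.degrees(el).round(),ly,round(best[1],3),best[2].tolist()))
for s in sorted(S,key=lambda s:s[0])[:14]:print(s)
print(len(S))
E
python3 plan.py
```

```text
[[-0.001, -0.012, 0.259], [-0.0, -0.012, 0.009], [0.003, -0.012, 0.439], [0.0, -0.012, 0.005], [-0.0, 0.0, 0.485], [0.002, 0.0, -0.003], [-0.001, 0.0, 0.347]] 6.786584522894268e-05
(np.float64(1.6087902515662869), np.float64(-60.0), np.float64(-20.0), 0, np.float64(0.077), [-1.0, 0.63, 0.47, 1.94, 1.1, 1.14, 1.63])
(np.float64(1.6134352288446052), np.float64(-60.0), np.float64(-20.0), -0.08, np.float64(0.077), [-0.91, 0.58, 0.48, 2.04, 1.24, 1.06, 1.63])
(np.float64(1.6471791395535937), np.float64(-60.0), np.float64(-20.0), 0.08, np.float64(0.078), [-1.08, 0.7, 0.46, 1.81, 0.99, 1.22, 1.63])
(np.float64(1.7207382812706062), np.float64(-45.0), np.float64(-20.0), 0.08, np.float64(0.06), [-1.07, 0.56, 0.39, 2.03, 1.28, 1.09, 1.63])
(np.float64(1.7499763447993846), np.float64(-45.0), np.float64(-20.0), 0, np.float64(0.076), [-0.96, 0.49, 0.39, 2.15, 1.44, 1.03, 1.63])
(np.float64(1.7526970487168034), np.float64(-60.0), np.float64(-10.0), 0, np.float64(0.019), [-1.04, 0.76, 0.47, 1.93, 1.17, 1.23, 1.63])
(np.float64(1.7596161483375097), np.float64(-60.0), np.float64(-10.0), -0.08, np.floa
[... 336 characters left out ...]
)
(np.float64(1.8653239851316799), np.float64(-45.0), np.float64(-10.0), 0.08, np.float64(0.018), [-1.12, 0.7, 0.41, 2.02, 1.36, 1.19, 1.63])
(np.float64(1.8958712387756065), np.float64(-45.0), np.float64(-10.0), 0, np.float64(0.018), [-1.01, 0.64, 0.41, 2.14, 1.51, 1.15, 1.63])
(np.float64(1.9180682793018118), np.float64(-30.0), np.float64(-20.0), 0.08, np.float64(0.06), [-0.98, 0.44, 0.31, 2.22, 1.65, 0.99, 1.63])
(np.float64(1.9726211730589767), np.float64(-45.0), np.float64(-10.0), -0.08, np.float64(0.022), [-0.88, 0.6, 0.41, 2.24, 1.69, 1.11, 1.63])
(np.float64(2.020992777620272), np.float64(-30.0), np.float64(-20.0), 0, np.float64(0.077), [-0.83, 0.37, 0.31, 2.33, 1.84, 0.94, 1.63])
49
```

```bash
cat > plan2.py <<'E'
from kin import *
o=manip.get_obs();p,e=fit()
F=np.array([.6112,-.0077]);yaw=-.073;bx=np.array([np.cos(yaw),np.sin(yaw)]);by=np.array([-bx[1],bx[0]])
az,el,ly=np.radians(-45),np.radians(-15),-.04
C=np.array([*(F+bx*.018+by*ly),.105]);zt=np.array([np.cos(el)*np.cos(az),np.cos(el)*np.sin(az),np.sin(el)])
A=C+np.array([-.085,.085,.10]);print('C',C.round(4),'A',A.round(4))
R0=R.from_quat(o['ee_rot']);x0=np.array(o['position'])
yh=np.cross([0,0,1],zt);yh/=np.linalg.norm(yh)
for nm,yt in(('y+',yh),('y-',-yh),('v+',np.cross(zt,yh)),('v-',-np.cross(zt,yh))):
  Rt=R.from_matrix(np.column_stack([np.cross(yt,zt),yt,zt]));rv=(R0.inv()*Rt).as_rotvec()
  n=int(np.ceil(np.degrees(np.linalg.norm(rv))/3.8));q=np.array(o['joint_pos']);ok=0;T=[];Rk=R0
  for k in range(1,n+1):
    xk=x0+(A-x0)*k/n;T.append(Rk.inv().apply((A-x0)/n)/.025);Rk=R0*R.from_rotvec(rv*k/n);Mk=Rk.as_matrix()
    f=lambda q_:np.concatenate([(fk(q_,p)[0]-xk)*10,(fk(q_,p)[1]-Mk).ravel()*3,.02*(q_-q)])
    qn=least_squares(f,np.clip(q,LO+.03,HI-.03),bounds=(LO+.02,HI-.02)).x
    X,M=fk(qn,p);ok=max(ok,np.linalg.norm(X-xk)+np.linalg.norm(M-Mk));q=qn
  print(nm,n,'dr',(np.degrees(rv)/n/4).round(3),'err',round(ok,3),q.round(2));
  if nm in('y+','y-'):print(np.round(T,2).tolist())
E
python3 plan2.py
```

```text
C [ 0.6262 -0.0489  0.105 ] A [0.5412 0.0361 0.205 ]
y+ 17 dr [ 0.355 -0.834  0.184] err 0.018 [ 0.16  0.52 -1.08  2.2   1.64  1.77 -0.91]
[[0.0, 0.8, 0.25], [0.03, 0.81, 0.23], [0.05, 0.81, 0.21], [0.07, 0.82, 0.19], [0.09, 0.82, 0.16], [0.11, 0.82, 0.13], [0.13, 0.82, 0.11], [0.15, 0.82, 0.08], [0.16, 0.82, 0.05], [0.17, 0.82, 0.02], [0.18, 0.82, -0.01], [0.19, 0.82, -0.04], [0.2, 0.81, -0.07], [0.2, 0.81, -0.11], [0.21, 0.8, -0.14], [0.21, 0.8, -0.17], [0.21, 0.79, -0.2]]
y- 45 dr [ 0.441  0.188 -0.801] err 0.0 [-0.86  0.27  0.03  2.24  1.37  1.38  2.21]
[[0.0, 0.3, 0.1], [-0.02, 0.31, 0.09], [-0.04, 0.31, 0.08], [-0.05, 0.31, 0.07], [-0.07, 0.3, 0.06], [-0.09, 0.3, 0.05], [-0.11, 0.3, 0.04], [-0.12, 0.29, 0.02], [-0.14, 0.28, 0.01], [-0.16, 0.28, 0.0], [-0.17, 0.27, -0.01], [-0.19, 0.26, -0.02], [-0.2, 0.25, -0.03], [-0.21, 0.23, -0.04], [-0.22, 0.22, -0.05], [-0.24, 0.21, -0.06], [-0.25, 0.19, -0.07], [-0.25, 0.17, -0.08], [-0.26, 0.16, -0.08], [-0.27, 0.14, -0.09], [-0.28, 0.12, -0.1], [-0.28, 0.1, -0.11], [-0.28, 0.08, -0.11], [-0.29, 0.06, -0.12], [-0.29, 0.04, -0.12], [-0.29, 0.02, -0.13], [-0.29, 0.0, -0.13], [-0.29, -0.02, -0.14], [-0.28, -0.04, -0.14], [-0.28, -0.06, -0.14], [-0.27, -0.08, -0.14], [-0.27, -0.1, -0.15], [-0.26, -0.12, -0.15], [-0.25, -0.13, -0.14], [-0.24, -0.15, -0.14], [-0.23, -0.17, -0.14], [-0.22, -0.19, -0.14], [-0.2, -0.2, -0.14], [-0.19, -0.22, -0.13], [-0.18, -0.23, -0.13], [-0.16, -0.25, -0.12], [-0.15, -0.26, -0.12], [-0.13, -0.27, -0.11], [-0.11, -0.28, -0.1], [-0.1, -0.29, -0.1]]
v+ 31 dr [-0.21  -0.523  0.747] err 0.166 [ 0.21  0.57 -1.14  2.2   1.67  1.81 -2.48]
v- 25 dr [ 0.611 -0.246 -0.682] err 0.0 [-0.6   0.28 -0.25  2.23  1.41  1.45  0.64]
```

```bash
sed -i "s/if nm in('y+','y-')/if nm=='v-'/; s/('y+',yh),('y-',-yh),('v+',np.cross(zt,yh)),//; s/el,ly=np.radians(-45),np.radians(-15),-.04/el,ly=np.radians(-45),np.radians(-15),-.04/" plan2.py; python3 plan2.py
```

```text
C [ 0.6262 -0.0489  0.105 ] A [0.5412 0.0361 0.205 ]Traceback (most recent call last):
  File "plan2.py", line 10, in <module>
    Rt=R.from_matrix(np.column_stack([np.cross(yt,zt),yt,zt]));rv=(R0.inv()*Rt).as_rotvec()
                                      ~~~~~~~~^^^^^^^
    raise ValueError("At least one array has zero dimension")
ValueError: At least one array has zero dimension
```

```bash
sed -i "s/np.cross(zt,yh))):/np.cross(zt,yh)),):/" plan2.py; python3 plan2.py
```

```text
C [ 0.6262 -0.0489  0.105 ] A [0.5412 0.0361 0.205 ]
v- 25 dr [ 0.611 -0.246 -0.682] err 0.0 [-0.6   0.28 -0.25  2.23  1.41  1.45  0.64]
[[0.0, 0.55, 0.17], [-0.02, 0.55, 0.15], [-0.05, 0.56, 0.13], [-0.07, 0.56, 0.1], [-0.1, 0.56, 0.08], [-0.12, 0.56, 0.06], [-0.15, 0.55, 0.04], [-0.17, 0.54, 0.02], [-0.2, 0.54, -0.0], [-0.22, 0.53, -0.02], [-0.25, 0.51, -0.04], [-0.27, 0.5, -0.06], [-0.3, 0.48, -0.07], [-0.32, 0.46, -0.09], [-0.35, 0.44, -0.1], [-0.37, 0.42, -0.11], [-0.39, 0.4, -0.13], [-0.41, 0.37, -0.14], [-0.43, 0.35, -0.14], [-0.45, 0.32, -0.15], [-0.47, 0.29, -0.16], [-0.48, 0.26, -0.16], [-0.5, 0.23, -0.16], [-0.51, 0.2, -0.16], [-0.52, 0.17, -0.16]]
```

Emit:
jog_arm(dr=[[0.61,-0.25,-0.68],[0.61,-0.25,-0.68],[0.61,-0.25,-0.68],[0.61,-0.25,-0.68],[0.61,-0.25,-0.68],[0.61,-0.25,-0.68],[0.61,-0.25,-0.68],[0.61,-0.25,-0.68]], translation=[[0,0.55,0.17],[-0.02,0.55,0.15],[-0.05,0.56,0.13],[-0.07,0.56,0.1],[-0.1,0.56,0.08],[-0.12,0.56,0.06],[-0.15,0.55,0.04],[-0.17,0.54,0.02]], jaw=[0,0,0,0,0,0,0,0])

```text
clock: 7.1
position: [0.4391, -0.1799, 0.2444]
ee_rot: [0.022, 0.962, -0.177, 0.207]
ft_force: [-0.2, -0.2, 0.3]
grip_width: -0.002
grasp_force: 0.0
```

Emit:
jog_arm(dr=[[0.61,-0.25,-0.68],[0.61,-0.25,-0.68],[0.61,-0.25,-0.68],[0.61,-0.25,-0.68],[0.61,-0.25,-0.68],[0.61,-0.25,-0.68],[0.61,-0.25,-0.68],[0.61,-0.25,-0.68]], translation=[[-0.2,0.54,0],[-0.22,0.53,-0.02],[-0.25,0.51,-0.04],[-0.27,0.5,-0.06],[-0.3,0.48,-0.07],[-0.32,0.46,-0.09],[-0.35,0.44,-0.1],[-0.37,0.42,-0.11]], jaw=[0,0,0,0,0,0,0,0])

```text
clock: 7.9
position: [0.4877, -0.0782, 0.2257]
ee_rot: [-0.137, 0.888, -0.373, 0.229]
ft_force: [0.2, 0.0, 0.5]
grip_width: 0.001
grasp_force: 0.0
```

```bash
python3 -c "
from kin import *
o=log();print(o['joint_pos'].round(2),o['position']);p,e=fit();print(e)
print(np.round(fk(o['joint_pos'],p,True)[2],2).tolist(),R.from_quat(o['ee_rot']).as_matrix().round(2).tolist())"; python3 plan2.py
```

```text
[-0.34 -0.17 -0.17  2.31  1.03  1.08  0.81] [ 0.48766744 -0.07821057  0.22567388]
0.00014226749474705036
[[0.0, 0.0, 0.0], [0.0, -0.01, 0.26], [0.0, -0.02, 0.27], [-0.06, -0.05, 0.7], [-0.05, -0.06, 0.7], [0.31, 0.13, 0.44], [0.31, 0.13, 0.44], [0.49, -0.08, 0.23]] [[-0.86, -0.07, 0.51], [-0.41, 0.68, -0.6], [-0.31, -0.73, -0.62]]
C [ 0.6262 -0.0489  0.105 ] A [0.5412 0.0361 0.205 ]
v- 9 dr [ 0.608 -0.242 -0.682] err 0.0 [-0.55  0.29 -0.3   2.23  1.42  1.46  0.64]
[[-0.39, 0.4, -0.13], [-0.41, 0.37, -0.14], [-0.43, 0.35, -0.14], [-0.45, 0.32, -0.15], [-0.46, 0.29, -0.16], [-0.48, 0.26, -0.16], [-0.49, 0.23, -0.16], [-0.51, 0.2, -0.16], [-0.52, 0.17, -0.16]]
```

Tracking well.

Emit:
jog_arm(dr=[[0.61,-0.24,-0.68],[0.61,-0.24,-0.68],[0.61,-0.24,-0.68],[0.61,-0.24,-0.68],[0.61,-0.24,-0.68],[0.61,-0.24,-0.68],[0.61,-0.24,-0.68],[0.61,-0.24,-0.68],[0.61,-0.24,-0.68],[0,0,0]], translation=[[-0.39,0.4,-0.13],[-0.41,0.37,-0.14],[-0.43,0.35,-0.14],[-0.45,0.32,-0.15],[-0.46,0.29,-0.16],[-0.48,0.26,-0.16],[-0.49,0.23,-0.16],[-0.51,0.2,-0.16],[-0.52,0.17,-0.16],[0,0,0]], jaw=[0,0,0,0,0,0,0,0,0,0])

```text
clock: 8.9
position: [0.5418, 0.0368, 0.2038]
ee_rot: [-0.304, 0.733, -0.562, 0.232]
ft_force: [-0.2, -0.7, 0.5]
grip_width: 0.005
grasp_force: 0.0
```

```bash
cat > step.py <<'E'
import sys
from kin import *
o=log();p,e=fit();M=R.from_quat(o['ee_rot']).as_matrix()
print(o['joint_pos'].round(2),o['position'].round(4),o['ft_force'].round(1));print(M.round(3).tolist())
print(np.round(fk(o['joint_pos'],p,True)[2],2).tolist()[3:6])
for a in sys.argv[1:]:
    T=np.array(eval(a));print(a,(M.T@(T-o['position'])/.025).round(3))
E
python3 step.py "[.5412,.0361,.100]" "[.6262,-.0489,.100]"
```

```text
[-0.53  0.29 -0.32  2.23  1.42  1.46  0.64] [0.5418 0.0368 0.2038] [-0.2 -0.7  0.5]
[[-0.708, -0.185, 0.682], [-0.706, 0.183, -0.684], [0.002, -0.965, -0.261]]
[[0.13, 0.04, 0.69], [0.14, 0.03, 0.68], [0.31, 0.27, 0.29]]
[.5412,.0361,.100] [0.029 4.01  1.083]
[.6262,-.0489,.100] [0.024 2.757 5.725]
```

Emit:
jog_arm(dr=[[0,0,0],[0,0,0],[0,0,0],[0,0,0],[0,0,0],[0,0,0]], translation=[[0,0.8,0.22],[0,0.8,0.22],[0,0.8,0.22],[0,0.8,0.21],[0,0.8,0.21],[0,0,0]], jaw=[0,0,0,0,0,0])

```text
clock: 9.5
position: [0.5413, 0.0342, 0.1003]
ee_rot: [-0.302, 0.735, -0.562, 0.231]
ft_force: [0.2, 0.2, -0.0]
grip_width: 0.001
grasp_force: 0.0
```

```bash
python3 step.py "[.6262,-.0489,.100]"; python3 -c "
from h import *
s=cam('side');w=cam('wrist')
a=cv2.resize(s['color'][120:320,220:440],(440,400),interpolation=3)
b=cv2.resize(w['color'],(352,220));b=cv2.copyMakeBorder(b,0,180,0,0,0)
cv2.imwrite('pics/pre.png',np.hstack([a,b])[:,:,::-1])"
```

```text
[-0.55  0.55 -0.29  2.22  1.51  1.47  0.39] [0.5413 0.0342 0.1003] [ 0.2  0.2 -0. ]
[[-0.711, -0.184, 0.678], [-0.703, 0.185, -0.687], [0.001, -0.965, -0.261]]
[[0.22, 0.1, 0.64], [0.23, 0.09, 0.63], [0.31, 0.27, 0.19]]
[.6262,-.0489,.100] [-0.075 -1.232  4.589]
```

View pics/pre.png

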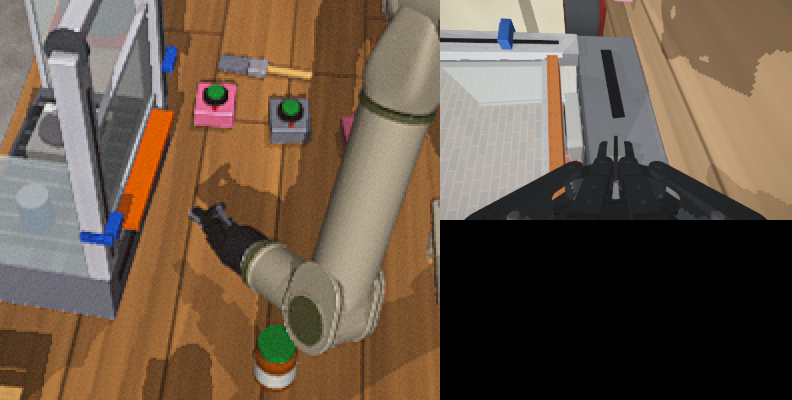

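The picture shows the shut fingers level in front of and below the lip, at crop (195,213). The amber jar is clear behind the wrist at (276,355). Next I insert under the lip.

Emit:
jog_arm(dr=[[0,0,0],[0,0,0],[0,0,0],[0,0,0],[0,0,0],[0,0,0],[0,0,0]], translation=[[-0.01,-0.2,0.76],[-0.01,-0.2,0.76],[-0.01,-0.2,0.76],[-0.01,-0.2,0.76],[-0.01,-0.2,0.76],[-0.01,-0.2,0.76],[0,0,0]], jaw=[0,0,0,0,0,0,0])

```text
clock: 10.3
position: [0.6269, -0.0496, 0.1035]
ee_rot: [-0.299, 0.734, -0.563, 0.232]
ft_force: [0.1, 0.1, 0.2]
grip_width: 0.002
grasp_force: 0.0
```

Emit:
jog_arm(dr=[[0,0,0],[0,0,0],[0,0,0],[0,0,0]], translation=[[0,-0.19,-0.05],[0,-0.19,-0.05],[0,-0.1,-0.03],[0,0,0]], jaw=[0,0,0,0])

```text
clock: 10.7
position: [0.6259, -0.0464, 0.1144]
ee_rot: [-0.302, 0.734, -0.562, 0.233]
ft_force: [-3.1, 0.6, -0.9]
grip_width: 0.002
grasp_force: 0.0
```

Emit:
jog_arm(dr=[[0,0,0],[0,0,0],[0,0,0],[0,0,0],[0,0,0]], translation=[[0,-0.15,-0.04],[0,-0.15,-0.04],[0,-0.15,-0.04],[0,-0.15,-0.04],[0,0,0]], jaw=[0,0,0,0,0])

```text
clock: 11.2
position: [0.626, -0.0467, 0.1296]
ee_rot: [-0.302, 0.734, -0.562, 0.233]
ft_force: [-3.9, 0.8, -2.0]
grip_width: 0.002
grasp_force: 0.0
```

```bash
python3 step.py; python3 -c "
from h import *
import pickle
D={n:cam(n) for n in('side','top','wrist')};pickle.dump(D,open('d1.pkl','wb'))
for n in D:
    h=cv2.cvtColor(D[n]['color'],cv2.COLOR_RGB2HSV);m=cv2.inRange(h,(3,190,90),(16,255,255));k,l,st,ce=cv2.connectedComponentsWithStats(m)
    for i in range(1,k):
        if st[i,4]>200:print(n,st[i],ce[i].round(1))
b=cv2.resize(D['wrist']['color'],(640,400));cv2.imwrite('pics/w1.png',b[:,:,::-1])"
```

```text
[-0.4   0.49 -0.16  2.18  1.69  1.3   0.5 ] [ 0.626  -0.0467  0.1296] [-3.9  0.8 -2. ]
[[-0.709, -0.182, 0.681], [-0.705, 0.185, -0.685], [-0.002, -0.966, -0.26]]
[[0.21, 0.05, 0.65], [0.22, 0.04, 0.65], [0.39, 0.19, 0.22]]
side [452   7  30  26 278] [466.2  20.8]
side [277 170  30  61 756] [291.6 199.6]
top [ 274  137   98   21 1436] [322.6 147.1]
```

View pics/w1.png

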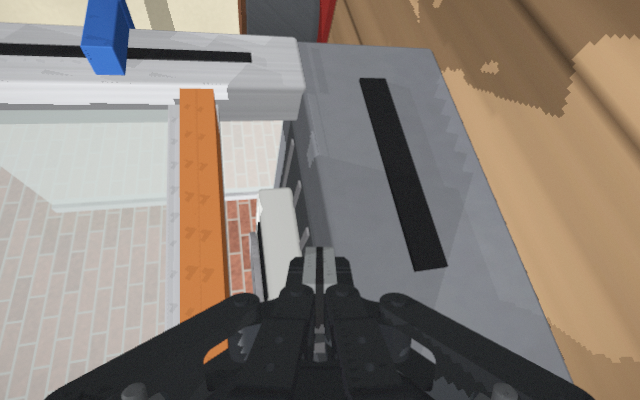

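The wrist view shows the lip as a vertical orange band at columns 180–220 (image left is up), the blue tab at (107,35), and the shut fingers beneath at (320,270). The lip is rising, but there is a sideways force of about 4 N, so I back off a few mm.

Emit:
jog_arm(dr=[[0,0,0],[0,0,0],[0,0,0]], translation=[[0.1,0.02,-0.1],[0.1,0.02,-0.1],[0,0,0]], jaw=[0,0,0])

```text
clock: 11.65
position: [0.6189, -0.047, 0.13]
ee_rot: [-0.302, 0.734, -0.562, 0.233]
ft_force: [0.2, 0.9, -1.1]
grip_width: 0.004
grasp_force: 0.0
```

Emit:
jog_arm(dr=[[0,0,0],[0,0,0],[0,0,0],[0,0,0],[0,0,0]], translation=[[0,-0.19,-0.05],[0,-0.19,-0.05],[0,-0.19,-0.05],[0,-0.19,-0.05],[0,0,0]], jaw=[0,0,0,0,0])

```text
clock: 12.15
position: [0.6194, -0.0471, 0.1504]
ee_rot: [-0.301, 0.734, -0.562, 0.233]
ft_force: [-0.2, 0.5, 0.5]
grip_width: 0.002
grasp_force: 0.0
```

```bash
cat > meas.py <<'E'
from kin import *
import pickle,sys
D={n:cam(n) for n in('side','top','wrist')};pickle.dump(D,open(sys.argv[1],'wb'))
t,s=D['top'],D['side'];Q={}
for n,c in(('top',t),('side',s)):
    m=cv2.inRange(cv2.cvtColor(c['color'],cv2.COLOR_RGB2HSV),(3,170,60),(16,255,255))
    m[:, :250]=0;m[:,400:]=0;m[:100]=0;m[260:]=0
    k,l,st,ce=cv2.connectedComponentsWithStats(m);i=1+st[1:,4].argmax()
    cn=cv2.findContours((l==i).astype(np.uint8),0,2)[0][0];Q[n]=cn[:,0].astype(float);print(n,st[i],ce[i].round(1))
# right end front top corner: top view max(u+v), side view max(u-0.5v)
a=Q['top'];b=Q['side']
ta=a[np.argmax(a[:,0]+.5*a[:,1])];sb=b[np.argmax(b[:,0]-.5*b[:,1])]
print('FR px',ta,sb,'xyz',tri([ray(t,*ta),ray(s,*sb)]).round(4))
o=manip.get_obs();print(o['clock'],o['position'].round(4),o['ft_force'].round(1))
E
python3 meas.py d2.pkl
python3 - <<'E'
import pickle,sys
sys.path.insert(0,'.')
E
```

```text
top [ 273  136  100   23 1571] [322.8 147.1]
side [277 170  31  62 779] [291.7 199.6]
FR px [372. 157.] [306. 170.] xyz [ 0.5957 -0.1356  0.1933]
12.3 [ 0.6191 -0.0471  0.1494] [ 1.  -0.5 -0.5]
```

Emit:
jog_arm(dr=[[0,0,0],[0,0,0],[0,0,0],[0,0,0]], translation=[[0,-0.12,-0.03],[0,-0.12,-0.03],[0,-0.12,-0.03],[0,0,0]], jaw=[0,0,0,0])

```text
clock: 12.7
position: [0.6192, -0.0472, 0.1591]
ee_rot: [-0.302, 0.734, -0.562, 0.233]
ft_force: [-0.3, 0.2, -1.3]
grip_width: 0.001
grasp_force: 0.5
```

```bash
python3 meas.py d3.pkl
python3 - <<'E'
from h import *
import pickle
for n in('d0','d1','d2','d3'):
    D=pickle.load(open(f'{n}.pkl','rb'));r=[]
    for k in('top','side'):
        m=cv2.inRange(cv2.cvtColor(D[k]['color'],cv2.COLOR_RGB2HSV),(3,170,60),(16,255,255));m[:,:250]=0;m[:,400:]=0;m[:100]=0;m[260:]=0
        kk,l,st,ce=cv2.connectedComponentsWithStats(m);i=1+st[1:,4].argmax();r+=[ce[i].round(1),st[i][:4]]
    print(n,r)
D=pickle.load(open('d3.pkl','rb'))
a=cv2.resize(D['side']['color'][150:260,240:340],(400,440),interpolation=3);b=cv2.resize(D['wrist']['color'][:,60:420],(396,440),interpolation=3)
cv2.imwrite('pics/c3.png',np.hstack([a,b])[:,:,::-1])
E
```

```text
top [ 273  135  100   23 1578] [322.8 146.4]
side [276 169  31  61 785] [291.5 198.5]
FR px [372. 156.] [306. 170.] xyz [ 0.5969 -0.1354  0.194 ]
12.85 [ 0.6193 -0.0472  0.1588] [-0.7  0.5 -0.3]
d0 [array([322.9, 149.4]), array([273, 139,  99,  22], dtype=int32), array([292.3, 203.8]), array([279, 174,  29,  62], dtype=int32)]
d1 [array([322.9, 147.1]), array([273, 136, 100,  23], dtype=int32), array([291.7, 199.7]), array([277, 170,  30,  62], dtype=int32)]
d2 [array([322.8, 147.1]), array([273, 136, 100,  23], dtype=int32), array([291.7, 199.6]), array([277, 170,  31,  62], dtype=int32)]
d3 [array([322.8, 146.4]), array([273, 135, 100,  23], dtype=int32), array([291.5, 198.5]), array([276, 169,  31,  61], dtype=int32)]
```

View pics/c3.png

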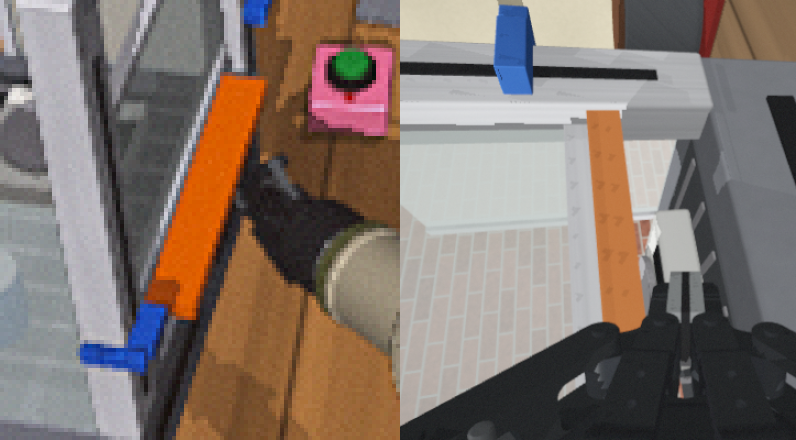

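The picture shows the fingertips directly beneath the lip, with the blue tab clearly higher than the lip. The lip now rises with the fingers. Next I work out how far remains, using the side, top and wrist cameras.

```bash
cat > lvl.py <<'E'
from kin import *
import pickle,sys
D=pickle.load(open(sys.argv[1],'rb'));D0=pickle.load(open('d0.pkl','rb'))
def cen(c):
    m=cv2.inRange(cv2.cvtColor(c['color'],cv2.COLOR_RGB2HSV),(3,170,60),(16,255,255));m[:,:250]=0;m[:,400:]=0;m[:100]=0;m[260:]=0
    k,l,st,ce=cv2.connectedComponentsWithStats(m);return ce[1+st[1:,4].argmax()]
X=np.array([.632,-.01,.158])
for n in('top','side'):
    g=np.array(proj(D0[n],X+[0,0,.03]))-proj(D0[n],X);d=cen(D[n])-cen(D0[n]);print(n,'dz mm',(d@g/(g@g)*30).round(1))
# wrist: tab & lip edges cast on the front planes
yaw=-.073;bx=np.array([np.cos(yaw),np.sin(yaw),0]);F=np.array([.609,-.0077,0])
def onp(c,u,v,off):
    o,d=ray(c,u,v);return o+d*(((F-o)@bx+off)/(d@bx))
w=D['wrist'];h=cv2.cvtColor(w['color'],cv2.COLOR_RGB2HSV)
for nm,lo,hi,off in(('tab',(105,150,60),(125,255,255),.019),('lip',(3,150,60),(18,255,255),0)):
    m=cv2.inRange(h,lo,hi);k,l,st,ce=cv2.connectedComponentsWithStats(m);i=1+st[1:,4].argmax()
    cn=cv2.findContours((l==i).astype(np.uint8),0,2)[0][0];pl=cv2.approxPolyDP(cn,5,True)[:,0]
    for q in pl:print(nm,q,onp(w,*map(float,q),off).round(4))
Rw=np.array(w['R']);print('cam',(-Rw.T@np.array(w['t'])).round(3),Rw[2].round(2))
E
python3 lvl.py d3.pkl
```

```text
top dz mm 26.7
side dz mm 26.6
tab [151   5] [ 0.6109 -0.2416  0.2425]
tab [146  65] [ 0.6151 -0.1852  0.2436]
tab [155  84] [ 0.6162 -0.1698  0.2381]
tab [179  84] [ 0.6162 -0.17    0.2245]
tab [176   9] [ 0.6111 -0.2391  0.2265]
lip [230 101] [ 0.5995 -0.138   0.195 ]
lip [244 287] [ 0.6068 -0.0372  0.1956]
lip [265 301] [ 0.6074 -0.0302  0.1875]
lip [282 287] [ 0.607  -0.035   0.1797]
lip [258 101] [ 0.5995 -0.1381  0.1799]
cam [ 0.469 -0.001  0.195] [ 0.86 -0.45 -0.25]
```

Emit:
jog_arm(dr=[[0,0,0],[0,0,0],[0,0,0],[0,0,0],[0,0,0],[0,0,0],[0,0,0],[0,0,0],[0,0,0],[0,0,0]], translation=[[0,-0.17,-0.046],[0,-0.17,-0.046],[0,-0.17,-0.046],[0,-0.17,-0.046],[0,-0.17,-0.046],[0,-0.17,-0.046],[0,-0.17,-0.046],[0,-0.17,-0.046],[0,-0.17,-0.046],[0,0,0]], jaw=[0,0,0,0,0,0,0,0,0,0])

```text
clock: 13.85
position: [0.6193, -0.0472, 0.1992]
ee_rot: [-0.301, 0.734, -0.563, 0.233]
ft_force: [-0.5, -0.4, 0.0]
grip_width: 0.002
grasp_force: 0.2
```

```bash
python3 meas.py d4.pkl; python3 lvl.py d4.pkl; python3 -c "
from h import *
import pickle
D=pickle.load(open('d4.pkl','rb'));cv2.imwrite('pics/w4.png',cv2.resize(D['wrist']['color'][:250,:400],(800,500),interpolation=0)[:,:,::-1])"
```

```text
top [ 271  130  105   24 1675] [323.2 141.4]
side [275 160  32  62 822] [290.4 190.8]
FR px [374. 151.] [306. 162.] xyz [ 0.5966 -0.1344  0.2343]
14.0 [ 0.6193 -0.0472  0.1986] [-0.2 -0.6 -0.7]
top dz mm 71.2
side dz mm 65.8
tab [216   9] [ 0.6109 -0.2419  0.2395]
tab [221  84] [ 0.6162 -0.1704  0.2396]
tab [243  85] [ 0.6162 -0.1698  0.226 ]
tab [237  11] [ 0.611  -0.2413  0.2247]
lip [229 101] [ 0.5995 -0.138   0.2355]
lip [243 290] [ 0.6069 -0.036   0.236 ]
lip [265 301] [ 0.6074 -0.0302  0.2274]
lip [281 288] [ 0.607  -0.0346  0.2201]
lip [257 101] [ 0.5995 -0.138   0.2203]
cam [ 0.469 -0.001  0.235] [ 0.86 -0.45 -0.25]
```

View pics/w4.png

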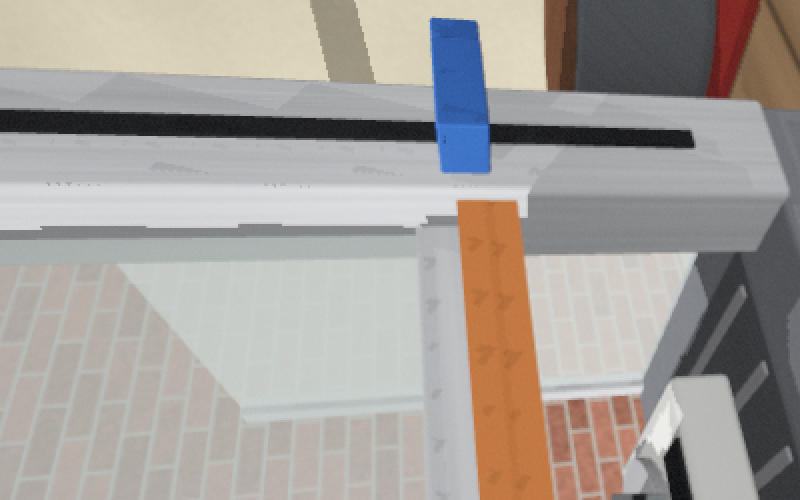

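The wrist view shows the tab's front face between full-image (218.5,61) and (244.5,61) at its inner front edge, and the lip's end at columns 229–258, row 100. They are nearly level.

```bash
cat >> lvl.py <<'E'
if len(sys.argv)>2:
    for u,v,off in eval(sys.argv[2]):print(u,v,onp(w,u,v,off).round(4))
E
python3 lvl.py d4.pkl "[(218.5,61,.019),(244.8,61,.019),(221,86,.039),(245,86,.039),(215.5,9.5,.019),(237.5,11,.019),(229,100.5,0),(259,100.5,0)]"|tail -8
```

```text
218.5 61 [ 0.6147 -0.1904  0.2402]
244.8 61 [ 0.6146 -0.1911  0.2232]
221 86 [ 0.6348 -0.1898  0.2402]
245 86 [ 0.6348 -0.19    0.2235]
215.5 9.5 [ 0.611  -0.2413  0.2398]
237.5 11 [ 0.611  -0.2413  0.2244]
229 100.5 [ 0.5994 -0.1384  0.2354]
259 100.5 [ 0.5994 -0.1384  0.2192]
```

Emit:
jog_arm(dr=[[0,0,0],[0,0,0],[0,0,0],[0,0,0],[0,0,0]], translation=[[0,-0.06,-0.016],[0,-0.06,-0.016],[0,-0.06,-0.016],[0,0,0],[0,0,0]], jaw=[0,0,0,0,0])

```text
clock: 14.5
position: [0.6192, -0.0473, 0.203]
ee_rot: [-0.302, 0.734, -0.562, 0.232]
ft_force: [-0.5, 0.2, -1.4]
grip_width: -0.001
grasp_force: 0.6
```

```bash
python3 meas.py d5.pkl; python3 lvl.py d5.pkl
```

```text
top [ 271  130  105   23 1681] [323.2 140.9]
side [275 160  32  61 824] [290.3 190.2]
FR px [374. 151.] [306. 161.] xyz [ 0.5957 -0.1337  0.2395]
14.65 [ 0.6192 -0.0472  0.203 ] [ 0.2  0.  -1.8]
top dz mm 75.1
side dz mm 68.9
tab [222  10] [ 0.611  -0.2414  0.2395]
tab [227  83] [ 0.6161 -0.1714  0.2401]
tab [250  85] [ 0.6162 -0.17    0.2257]
tab [244  13] [ 0.6111 -0.2398  0.2241]
lip [230 101] [ 0.5995 -0.1381  0.2391]
lip [245 292] [ 0.607  -0.0351  0.2394]
lip [265 301] [ 0.6074 -0.0303  0.2316]
lip [282 286] [ 0.607  -0.0354  0.2237]
lip [259 105] [ 0.5997 -0.1353  0.2237]
cam [ 0.469 -0.001  0.239] [ 0.86 -0.45 -0.25]
```

The lip's middle is at 0.2314 and the tabs' middle at 0.2318, so it is level. I lower the fingers off it and withdraw.

Emit:
jog_arm(dr=[[0,0,0],[0,0,0],[0,0,0],[0,0,0],[0,0,0],[0,0,0],[0,0,0],[0,0,0],[0,0,0],[0,0,0]], translation=[[0,0.2,0.05],[0,0.4,0.1],[0,0.2,0.05],[0,0.2,-0.76],[0,0.2,-0.76],[0,0.2,-0.76],[0,0.2,-0.76],[0,0.2,-0.76],[0,0,0],[0,0,0]], jaw=[0,0,0,0,0,0,0,0,0,0])

```text
clock: 15.65
position: [0.5499, 0.0229, 0.1825]
ee_rot: [-0.302, 0.734, -0.562, 0.232]
ft_force: [-0.7, -0.2, -0.1]
grip_width: 0.002
grasp_force: 0.0
```

```bash
python3 meas.py d6.pkl; python3 lvl.py d6.pkl; python3 -c "
from h import *
import pickle
D=pickle.load(open('d6.pkl','rb'));cv2.imwrite('pics/w6.png',np.hstack([cv2.resize(D['side']['color'][120:340,220:440],(400,400)),cv2.resize(D['wrist']['color'][:320,:320],(400,400))])[:,:,::-1])"
```

```text
top [ 271  130  105   23 1680] [323.1 140.9]
side [275 160  32  61 823] [290.3 190.2]
FR px [374. 151.] [306. 160.] xyz [ 0.5948 -0.133   0.2446]
15.8 [0.5499 0.0218 0.1827] [0.5 0.8 0.2]
top dz mm 75.2
side dz mm 68.9
tab [202  39] [ 0.6111 -0.2389  0.2408]
tab [206  92] [ 0.6162 -0.1704  0.2392]
tab [222  92] [ 0.6161 -0.1706  0.2252]
tab [218  41] [ 0.6113 -0.2371  0.2256]
lip [223 104] [ 0.5995 -0.1382  0.2245]
lip [204 104] [ 0.5995 -0.1382  0.2395]
lip [212 305] [0.6111 0.0212 0.2396]
lip [237 293] [0.6107 0.0161 0.2241]
cam [0.4   0.068 0.219] [ 0.86 -0.45 -0.25]
```

View pics/w6.png

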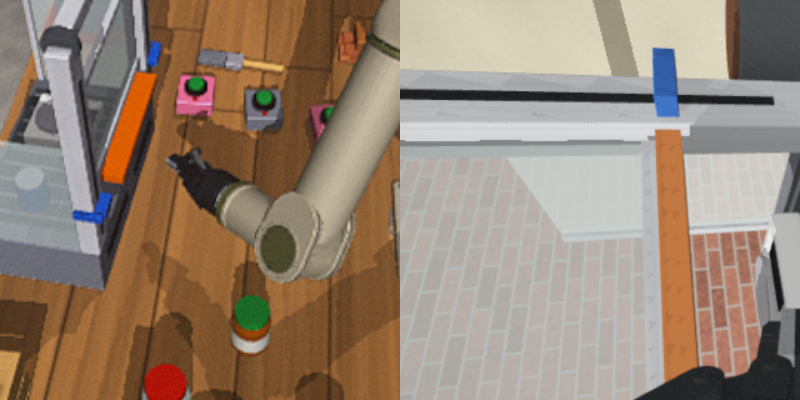

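The final view has the lip's end in line with the blue tab (mid heights 0.232 and 0.2325). The gripper is clear, and the amber jar at (250,325) and the brush are undisturbed. I hand in.

```bash
python3 -c "
from workcell import manip
print(manip.hand_in())"
```

```text
the job is handed in; nothing more can be done
None
```

I pressed the fan button fully down and released it, then pushed the screen up until its lip was within about 1 mm of the blue tabs by the wrist camera, withdrew the arm clear, and handed in; no verdict came back.

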